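# Angle a timber past the post into the sanding bay

### The arm

A 6-joint arm with a two-finger parallel gripper is mounted at the origin on a cart in front of the work surface, level with it; the furniture and walls round the work are solid. World frame = base frame: x ahead of the robot, y to its left, z up, the work surface at z = 0. Lengths are in m, angles in rad, forces in N, time in s.
With the tool pointing down it reaches from about 0.275 to 0.85 m from the base axis. Payload 19 kg.
Tool frame: the origin (TCP) lies between the finger pads; the fingertips stand 22 mm ahead of it and the grasp point (between the pads) lies 3 mm ahead of it; z points along the fingers, y is the line along which they close (so a half turn about z gives the same grasp; the last joint's range is limited). The gripper opens to 85 mm and grips with 20 to 120 N. Pads are 22 mm wide; open, the fingers measure 114 mm over their backs; the gripper's body (76 mm by 85 mm) begins 54 mm behind the grasp point. The pads swing forward as they close: fully open they stand 13 mm farther back than shut.
Start: joints at [1.036, 0.15, 1.437, -0, 1.554, -0.134], TCP at [0.224, 0.529, 0.253] pointing down, gripper open.
Joint ranges: [-2.8, 2.8], [-0.68, 2.1], [0.12, 2.68], [-1.39, 4.53], [0.16, 2.79], [-2.81, 2.81]. Speed limits (rad/s): [1.89, 1.89, 2.22, 3.01, 3.01, 3.01].

### API

Orientations are given as [roll, pitch, yaw] about the fixed x, y, z axes, in that order (R = Rz(yaw) Ry(pitch) Rx(roll)).
In Python, from workcell import sensors, cams, order gives the robot as it stands. The module is installed in compiled form; this text tells all that it offers.
- The arm moves only by the tool move_arm, never from a script. Its argument "series" is a list of rows, each an object with "grip": the opening, from 0 (shut) to 1 (fully open); "travel": the shift along the world's x, y, z normalised to -1 to 1, where 1 is 80 mm, a list of three; "twist": the turn about the world's z normalised to -1 to 1, where 1 is 120 degrees. A call has exactly 10 rows; each row is the pose to reach, as a shift and turn from the pose commanded when the call began; what a row does not reach only later rows make up. A row lasts 1/12 s, in which the tool goes at most 41.7 mm and 7.16 degrees, less where a joint would pass 70% of its speed; a pose out of reach is approached as far as the arm can. A call with a number of a shift or a turn outside -1 to 1 is refused whole. A call with a gripper value outside its range is refused whole. The fingers move at their own pace and stop on an object; "squeeze" is the grip in N (left out, the last holds). Time passes only in rows, so rows that repeat a pose let the fingers close, or fill a call up. It gives the time, the measured TCP pose, the force, the opening and the grip force at its end, in the units of the state.
- sensors.get_state(): the state, without advancing time (a new reading comes with each control period).
- cams.grab_frame(name): name is "scene" or "side" or "wrist"; returns (picture, depth): 420x560x3 uint8, red, green, blue; 420x560 float32, m along the optical axis (not along the pixel's ray), 0 where there is no reading.
- cams.get_calibration(name): a dict with "fov_y" (degrees; the focal length in pixels is half the picture's height over the tangent of half this angle, whatever the lens; pixels are square), "cx", "cy" (the principal point, pixels), "dist" ([k1, k2, p1, p2, k3] as OpenCV has them; the pictures are not rectified), "R" (3x3) and "t" (3): a world point X has camera coordinates R X + t; the wrist camera has in their place "tool_from_camera" (4x4, takes a point from camera to tool coordinates, whose origin is the TCP and whose axes are the flange's). Camera axes: x right, y down, z forward; pixel columns grow to the right and rows downward; lengths in m; the calibration is good to about 2 mm. A picture is of the moment at which its call begins: read the wrist's pose just before it. get_calibration takes no time and is no camera call.
- order.sign_off(): hands the job in; it is judged then, once.
The state is a dict: "t": time; "joint_pos": joint angles; "joint_vel": joint speeds; "joint_efforts": joint torques, N m; "position": TCP position; "tool_rot": TCP orientation; "ft_force": force on the tool from outside, world axes, zero at the start; "torque": the same for the moment, N m; "gripper_width": finger opening in m; "finger_force": force on a finger pad.
Only numpy, scipy, OpenCV 4.12 (cv2) and the standard library are available. Lean on these libraries where they do the work, as an engineer would, in place of code of your own. Each camera call takes 0.05 s, during which the arm holds its last target. There are 200 camera calls.

### The job

Using only pushes of the fingertips, work the dark length of timber into the blue-railed bay of the sanding jig: swing its end nearest the steel post in behind the post first, then push the other end along and in, until the timber lies flat along the back rail, inside the bay. Keep the timber down on the board all the time (never lift or tip it), leave the jar, the dark rubber block and the sanding sponge where they are, and finish with the hand clear.

Things in the scene. Friction and masses are not known exactly. Their poses are not given: they have to be found in the camera images.
- jig: Fixed sanding jig: plywood board 9 mm thick. Origin on its underside, at table height; x points into the bay (roughly away from the robot), y to the left, z up. In this frame, mm: board x -115 to 120, y -180 to 180, top z 9; bay 240 wide (y -150 to 90) and open at the front, with a blue rail at its back, a blue cheek at each end and a post before its right part.
- rail (a point): Middle of the inner face of the blue back rail at board level (jig frame x = 100, y = -30, z = 9 mm). The rail runs along jig y and stands 30 mm above the board, like the cheeks.
- cheek_left (a point): Front tip of the left blue cheek, on its inner face at board level (jig frame x = 50, y = 90, z = 9 mm). The cheek runs from here back to the rail, is 14 mm thick (to y = 104) and 30 mm high.
- cheek_right (a point): The same of the right cheek, which is longer (jig frame x = 28, y = -150, z = 9 mm; 14 mm thick, to y = -164).
- post (a point): Centre of the top of the fixed round steel post, 20 mm across, 45 mm high above the board, red band near its top (jig frame x = 30, y = -95, z = 54 mm). Clear space: 60 mm between post and back rail, 175 sideways between post and left cheek, 45 between post and right cheek.
- seat (a point): Where the middle of the underside of the timber lies when it is seated in the middle of the bay: on the board, 12 mm in front of the back rail (jig frame x = 88, y = -30, z = 9 mm). Same axes as the jig.
- timber: Loose length of dark timber, 190 long (own y axis) x 24 wide (own x axis) x 22 mm high, about 0.12 kg; origin at the centre of its underside. It slides on the board. It starts in front of the bay, roughly parallel to the back rail (within about 17 degrees), shifted to the left so that its right end lies left of the post.
- timber_mid (a point): Centre of the timber, half-way up (11 mm above its underside).
- timber_end_a (a point): Middle of the timber's end face at own y = -95 mm, 11 mm above its underside: the right end at the start, nearest the post.
- timber_end_b (a point): Middle of the timber's other end face, at own y = +95 mm: the left end at the start.
- jar: Bystander: small clear jar, 41 across, 47 mm high, loose on the board to the left of the left cheek; origin at the centre of its underside. Leave alone.
- block: Bystander: dark rubber block with a grey paper on top, 56 x 62 x 47 mm, loose on the front right of the board; origin at the centre of its underside. Leave alone.
- pad: Bystander: brown sanding sponge, 26 x 26 x 9 mm, loose on the right of the board; origin at the centre of its underside. Leave alone.

How it is judged:
On the way:
1. one end of the timber has been swung into the bay, deeper than the post, while the timber is still angled (((x of timber_end_a in the frame of jig above 0.035 m and y of timber_end_a in the frame of jig below -0.01 m) or (x of timber_end_b in the frame of jig above 0.035 m and y of timber_end_b in the frame of jig below -0.01 m)) and angle between the y axis of timber and the y axis of jig, either way round above 0.1 rad), for 0.1 s.
At the end, for the whole second after the job is handed in: The timber lies still on the board inside the bay, between the cheeks, both ends within 8 mm of touching the back rail (the middle of each end face more than 80 mm along jig x; 88 is touching) and within 0.07 rad of parallel to it; jar, block and sponge within 15 mm of where they stood (x of each of timber_end_a, timber_end_b in the frame of jig above 0.08 m and angle between the y axis of timber and the y axis of jig, either way round below 0.07 rad and y of timber_mid in the frame of jig between -0.062 and 0.002 m and z of timber_mid in the frame of jig below 0.024 m and angle between timber's own z axis and vertical below 0.1 rad and linear speed of timber below 0.01 m/s and distance of each of jar, block, pad from where it was at the start of the episode below 0.015 m).
It fails at once if the timber is lifted off the board (more than 10 mm) or tipped (z of timber_mid in the frame of jig above 0.03 m or angle between timber's own z axis and vertical above 0.2 rad).
It fails at once if the jar, the rubber block or the sanding sponge is pushed away or knocked over (distance of any of jar, block, pad from where it was at the start of the episode above 0.015 m or angle between any of jar, block's own z axis and vertical above 0.3 rad).
It also fails if it takes over 51 s, if anything falls off the work surface, if the arm or the gripper's body presses on something with over 40 N, if the wrist force passes 120 N, or if a joint passes its speed limit or range.

## Working session

There is one attempt and no reset: what is moved stays moved. The work goes in short steps, Python scripts to look and compute and a tool call to move; the robot and the scene stay as the last step left them, time stands still between calls to the robot, and variables do not carry over. Pictures are saved under pics/ and viewed, at most 10 in all, crops included, and the job is handed in when it is done.

Besides the shell and the picture viewer there is one more tool, called after ">>>" by a JSON object that holds its "name" and its "arguments". move_arm: Moves the arm, as the interface text tells. Its arguments: {"type":"object","properties":{"series":{"type":"array"},"squeeze":{"type":"number"}},"required":["series"]}

```bash
mkdir -p pics; cat > h.py <<'E'
import numpy as np,cv2
from workcell import sensors,cams,order
def K(c,shape=(420,560)):
    f=shape[0]/2/np.tan(np.radians(c['fov_y'])/2)
    return np.array([[f,0,c['cx']],[0,f,c['cy']],[0,0,1]])
def ray(name,px,z):
    c=cams.get_calibration(name);R=np.array(c['R']);t=np.array(c['t'])
    p=cv2.undistortPoints(np.array(px,float).reshape(-1,1,2),K(c),np.array(c['dist'])).reshape(-1,2)
    d=np.c_[p,np.ones(len(p))]@R;o=-R.T@t
    return o+d*((z-o[2])/d[:,2])[:,None]
def grab(name,fn=None):
    p,d=cams.grab_frame(name)
    if fn: cv2.imwrite('pics/'+fn,cv2.cvtColor(p,cv2.COLOR_RGB2BGR))
    return p,d
E
python3 - <<'E'
from h import *
for n in('scene','side'):
    grab(n,n+'0.png');c=cams.get_calibration(n);print(n,c['fov_y'],-np.array(c['R']).T@np.array(c['t']))
print(sensors.get_state())
E
```

```text
scene 44.21157244048586 [ 0.110329   -0.71766154  0.5666069 ]
side 42.814987781671206 [ 0.24863949 -1.05003218  0.45437734]
{'t': 0.1, 'joint_pos': array([ 1.03597540e+00,  1.50945659e-01,  1.43794756e+00, -1.47144901e-05,
        1.55380046e+00, -1.33998529e-01]), 'joint_vel': array([ 1.77756348e-03,  9.20645137e-04, -8.31961482e-04, -2.09880280e-05,
       -4.13486273e-04, -3.85727310e-04]), 'joint_efforts': array([ 5.29996163e-03, -7.14374185e+01, -5.71795642e+01, -9.16484305e-05,
        7.28410479e-03, -8.06110575e-05]), 'position': array([0.22427269, 0.52924799, 0.25273998]), 'tool_rot': array([-3.14049953e+00, -1.32514265e-04,  2.74077044e+00]), 'ft_force': array([-0.60939495, -0.81606141,  0.17004794]), 'torque': array([0.03343398, 0.00889908, 0.00435353]), 'finger_force': 0.0, 'gripper_width': 0.08536945025053914}
```

View pics/scene0.png

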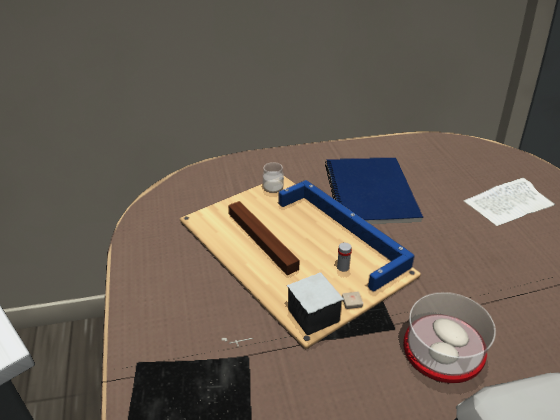

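View pics/side0.png

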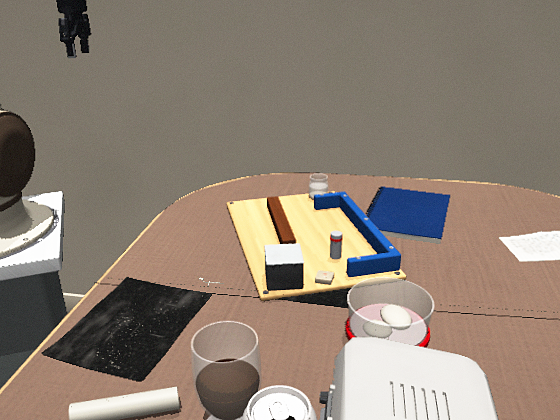

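The scene picture shows the jig board with corners at about (182,220), (305,340), (418,272). The timber runs from about (233,207) to (293,268) and the post top is at (345,246). The block is at (315,300), the sponge at (352,300) and the jar at (273,178). I'll enlarge this view to get accurate corners.

```bash
python3 - <<'E'
from h import *
im=cv2.imread('pics/scene0.png')[160:350,175:425]
cv2.imwrite('pics/crop.png',cv2.resize(im,None,fx=3.15,fy=3.15,interpolation=cv2.INTER_CUBIC))
px=[(182,220),(305,340),(418,272)]
print(ray('scene',px,.009).round(4))
print('post',ray('scene',[(345,246)],.054).round(4))
hsv=cv2.cvtColor(cv2.imread('pics/scene0.png'),cv2.COLOR_BGR2HSV)
m=cv2.inRange(hsv,(10,60,140),(30,255,255));n,l,s,c=cv2.connectedComponentsWithStats(m);k=1+s[1:,4].argmax()
pts=np.argwhere(l==k)[:,::-1];w=ray('scene',pts,.009)[:,:2]
print(s[k],cv2.minAreaRect((w*1000).astype(np.float32)))
E
```

```text
[[ 0.477  -0.0659  0.009 ]
 [ 0.4451 -0.4056  0.009 ]
 [ 0.6695 -0.4337  0.009 ]]
post [[ 0.5915 -0.3448  0.054 ]]
[  179   184   242   163 13309] ((573.3270263671875, -247.8392791748047), (361.9512634277344, 235.15951538085938), 84.0136947631836)
```

View pics/crop.png

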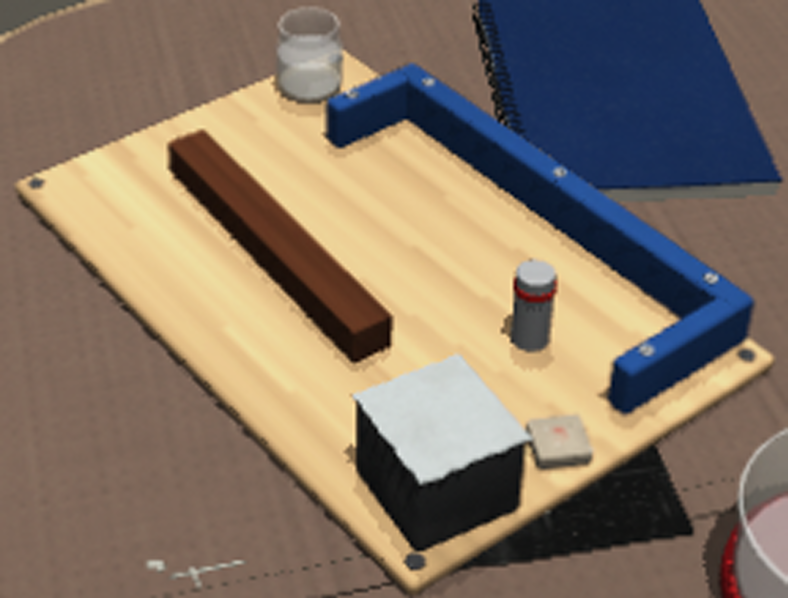

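The enlarged view shows the timber's top-face corners at crop pixels (169,148), (204,131), (391,318), (349,335). The post top is at (536,270), the block top is (355,398)-(458,355)-(530,438)-(420,484), and the sponge is centred at (560,438).

```bash
cat >> h.py <<'E'
A=np.radians(-5.99);RJ=np.array([[np.cos(A),-np.sin(A)],[np.sin(A),np.cos(A)]])
OJ=np.array([.5733,-.2478])-RJ@[.0025,0]
def toj(w): return (np.asarray(w)[...,:2]-OJ)@RJ
def tow(j): return OJ+np.asarray(j)@RJ.T
E
python3 - <<'E'
from h import *
u=lambda L:np.array(L)/3.15+[175,160]-.3
for n,L,z in[('timber',[(169,148),(204,131),(391,318),(349,335)],.031),('post',[(536,270)],.054),('block',[(355,398),(458,355),(530,438),(420,484)],.056),('pad',[(560,438)],.018),('jar',[(310,82)],.012),('cheekL top',[(329,107),(408,70)],.039),('cheekR',[(612,362)],.039)]:
    w=ray('scene',u(L),z);print(n,(toj(w)*1000).round(0).tolist())
print('origin',OJ,'post',tow([.03,-.095]),'seat',tow([.088,-.03]))
E
```

```text
timber [[-40.0, 128.0], [-15.0, 130.0], [-30.0, -58.0], [-54.0, -55.0]]
post [[31.0, -93.0]]
block [[-93.0, -111.0], [-39.0, -117.0], [-48.0, -176.0], [-102.0, -167.0]]
pad [[-10.0, -159.0]]
jar [[79.0, 156.0]]
cheekL top [[49.0, 96.0], [109.0, 98.0]]
cheekR [[27.0, -152.0]]
origin [ 0.57081365 -0.24753911] post [ 0.59073614 -0.34515107] seat [ 0.65520253 -0.28655855]
```

```bash
python3 - <<'E'
from h import *
print(tow([-.072,.014]))
E
```

```text
[ 0.50066773 -0.226102  ]
```

>>> {"name": "move_arm", "arguments": {"series": [{"grip":1,"travel":[0.1,-0.3,0],"twist":0.02},{"grip":1,"travel":[0.2,-0.6,0],"twist":0.04},{"grip":1,"travel":[0.3,-0.9,0],"twist":0.06},{"grip":1,"travel":[0.4,-1,0],"twist":0.08},{"grip":1,"travel":[0.5,-1,0],"twist":0.103},{"grip":1,"travel":[0.6,-1,0],"twist":0.103},{"grip":1,"travel":[0.6,-1,0],"twist":0.103},{"grip":1,"travel":[0.6,-1,0],"twist":0.103},{"grip":1,"travel":[0.6,-1,0],"twist":0.103},{"grip":1,"travel":[0.6,-1,0],"twist":0.103}]}}

```text
t: 0.93
position: [0.2719, 0.4496, 0.2531]
tool_rot: [-3.141, -0.0, 2.956]
ft_force: [-0.3, -0.3, 0.5]
gripper_width: 0.085
finger_force: 0.0
```

>>> {"name": "move_arm", "arguments": {"series": [{"grip":1,"travel":[0.18,-0.5,0],"twist":0},{"grip":1,"travel":[0.35,-1,0],"twist":0},{"grip":1,"travel":[0.35,-1,0],"twist":0},{"grip":1,"travel":[0.35,-1,0],"twist":0},{"grip":1,"travel":[0.35,-1,0],"twist":0},{"grip":1,"travel":[0.35,-1,0],"twist":0},{"grip":1,"travel":[0.35,-1,0],"twist":0},{"grip":1,"travel":[0.35,-1,0],"twist":0},{"grip":1,"travel":[0.35,-1,0],"twist":0},{"grip":1,"travel":[0.35,-1,0],"twist":0}]}}

```text
t: 1.77
position: [0.3002, 0.3697, 0.2532]
tool_rot: [-3.141, -0.0, 2.957]
ft_force: [0.2, 0.5, 0.4]
gripper_width: 0.0852
finger_force: 0.0
```

>>> {"name": "move_arm", "arguments": {"series": [{"grip":1,"travel":[0.18,-0.5,0],"twist":0},{"grip":1,"travel":[0.35,-1,0],"twist":0},{"grip":1,"travel":[0.35,-1,0],"twist":0},{"grip":1,"travel":[0.35,-1,0],"twist":0},{"grip":1,"travel":[0.35,-1,0],"twist":0},{"grip":1,"travel":[0.35,-1,0],"twist":0},{"grip":1,"travel":[0.35,-1,0],"twist":0},{"grip":1,"travel":[0.35,-1,0],"twist":0},{"grip":1,"travel":[0.35,-1,0],"twist":0},{"grip":1,"travel":[0.35,-1,0],"twist":0}]}}

```text
t: 2.6
position: [0.3281, 0.2898, 0.2532]
tool_rot: [-3.141, -0.0, 2.957]
ft_force: [-0.3, 0.3, 0.5]
gripper_width: 0.0855
finger_force: 0.0
```

>>> {"name": "move_arm", "arguments": {"series": [{"grip":1,"travel":[0.18,-0.5,0],"twist":0},{"grip":1,"travel":[0.35,-1,0],"twist":0},{"grip":1,"travel":[0.35,-1,0],"twist":0},{"grip":1,"travel":[0.35,-1,0],"twist":0},{"grip":1,"travel":[0.35,-1,0],"twist":0},{"grip":1,"travel":[0.35,-1,0],"twist":0},{"grip":1,"travel":[0.35,-1,0],"twist":0},{"grip":1,"travel":[0.35,-1,0],"twist":0},{"grip":1,"travel":[0.35,-1,0],"twist":0},{"grip":1,"travel":[0.35,-1,0],"twist":0}]}}

```text
t: 3.43
position: [0.3562, 0.2098, 0.2532]
tool_rot: [-3.141, -0.0, 2.957]
ft_force: [-0.6, -0.4, -0.5]
gripper_width: 0.0856
finger_force: 0.0
```

>>> {"name": "move_arm", "arguments": {"series": [{"grip":1,"travel":[0.18,-0.5,0],"twist":0},{"grip":1,"travel":[0.35,-1,0],"twist":0},{"grip":1,"travel":[0.35,-1,0],"twist":0},{"grip":1,"travel":[0.35,-1,0],"twist":0},{"grip":1,"travel":[0.35,-1,0],"twist":0},{"grip":1,"travel":[0.35,-1,0],"twist":0},{"grip":1,"travel":[0.35,-1,0],"twist":0},{"grip":1,"travel":[0.35,-1,0],"twist":0},{"grip":1,"travel":[0.35,-1,0],"twist":0},{"grip":1,"travel":[0.35,-1,0],"twist":0}]}}

```text
t: 4.27
position: [0.3842, 0.1298, 0.2533]
tool_rot: [-3.141, -0.0, 2.958]
ft_force: [-0.4, -0.2, -0.8]
gripper_width: 0.0853
finger_force: 0.0
```

>>> {"name": "move_arm", "arguments": {"series": [{"grip":1,"travel":[0.18,-0.5,0],"twist":0},{"grip":1,"travel":[0.35,-1,0],"twist":0},{"grip":1,"travel":[0.35,-1,0],"twist":0},{"grip":1,"travel":[0.35,-1,0],"twist":0},{"grip":1,"travel":[0.35,-1,0],"twist":0},{"grip":1,"travel":[0.35,-1,0],"twist":0},{"grip":1,"travel":[0.35,-1,0],"twist":0},{"grip":1,"travel":[0.35,-1,0],"twist":0},{"grip":1,"travel":[0.35,-1,0],"twist":0},{"grip":1,"travel":[0.35,-1,0],"twist":0}]}}

```text
t: 5.1
position: [0.4122, 0.0498, 0.2533]
tool_rot: [-3.142, 0.0, 2.957]
ft_force: [-0.2, -0.2, 0.1]
gripper_width: 0.0855
finger_force: 0.0
```

>>> {"name": "move_arm", "arguments": {"series": [{"grip":1,"travel":[0.18,-0.5,0],"twist":0},{"grip":1,"travel":[0.35,-1,0],"twist":0},{"grip":1,"travel":[0.35,-1,0],"twist":0},{"grip":1,"travel":[0.35,-1,0],"twist":0},{"grip":1,"travel":[0.35,-1,0],"twist":0},{"grip":1,"travel":[0.35,-1,0],"twist":0},{"grip":1,"travel":[0.35,-1,0],"twist":0},{"grip":1,"travel":[0.35,-1,0],"twist":0},{"grip":1,"travel":[0.35,-1,0],"twist":0},{"grip":1,"travel":[0.35,-1,0],"twist":0}]}}

```text
t: 5.93
position: [0.4403, -0.0302, 0.2533]
tool_rot: [-3.142, 0.0, 2.957]
ft_force: [1.1, -0.1, 0.1]
gripper_width: 0.0853
finger_force: 0.0
```

>>> {"name": "move_arm", "arguments": {"series": [{"grip":1,"travel":[0.18,-0.5,-0.4],"twist":0},{"grip":1,"travel":[0.35,-1,-0.8],"twist":0},{"grip":1,"travel":[0.35,-1,-1],"twist":0},{"grip":1,"travel":[0.35,-1,-1],"twist":0},{"grip":1,"travel":[0.35,-1,-1],"twist":0},{"grip":1,"travel":[0.35,-1,-1],"twist":0},{"grip":1,"travel":[0.35,-1,-1],"twist":0},{"grip":1,"travel":[0.35,-1,-1],"twist":0},{"grip":1,"travel":[0.35,-1,-1],"twist":0},{"grip":1,"travel":[0.35,-1,-1],"twist":0}]}}

```text
t: 6.77
position: [0.4685, -0.1103, 0.174]
tool_rot: [-3.141, 0.001, 2.957]
ft_force: [1.2, 0.3, -0.4]
gripper_width: 0.0854
finger_force: 0.0
```

>>> {"name": "move_arm", "arguments": {"series": [{"grip":1,"travel":[0.15,-0.5,0],"twist":0},{"grip":1,"travel":[0.3,-1,0],"twist":0},{"grip":1,"travel":[0.3,-1,-0.3],"twist":0},{"grip":1,"travel":[0.3,-1,-0.5],"twist":0},{"grip":1,"travel":[0.3,-1,-0.7],"twist":0},{"grip":1,"travel":[0.3,-1,-0.7],"twist":0},{"grip":1,"travel":[0.3,-1,-0.7],"twist":0},{"grip":1,"travel":[0.3,-1,-0.7],"twist":0},{"grip":1,"travel":[0.3,-1,-0.7],"twist":0},{"grip":1,"travel":[0.3,-1,-0.7],"twist":0}]}}

```text
t: 7.6
position: [0.4928, -0.1907, 0.1184]
tool_rot: [-3.141, 0.002, 2.957]
ft_force: [-0.2, 0.7, 0.1]
gripper_width: 0.0856
finger_force: 0.0
```

>>> {"name": "move_arm", "arguments": {"series": [{"grip":1,"travel":[0.05,-0.45,0],"twist":0},{"grip":1,"travel":[0.05,-0.45,-0.3],"twist":0},{"grip":1,"travel":[0.05,-0.45,-0.5],"twist":0},{"grip":1,"travel":[0.05,-0.45,-0.7],"twist":0},{"grip":1,"travel":[0.05,-0.45,-0.85],"twist":0},{"grip":1,"travel":[0.05,-0.45,-0.95],"twist":0},{"grip":1,"travel":[0.05,-0.45,-1],"twist":0},{"grip":1,"travel":[0.05,-0.45,-1],"twist":0},{"grip":1,"travel":[0.05,-0.45,-1],"twist":0},{"grip":1,"travel":[0.05,-0.45,-1],"twist":0}]}}

```text
t: 8.43
position: [0.4968, -0.2268, 0.0381]
tool_rot: [-3.141, 0.001, 2.957]
ft_force: [0.9, -0.3, 0.8]
gripper_width: 0.0857
finger_force: 0.0
```

```bash
python3 - <<'E'
from h import *
a,_=grab('scene');b,_=grab('side')
im=np.hstack([cv2.resize(a[150:350,170:420],None,fx=1.6,fy=1.6),cv2.resize(b[130:330,180:430],None,fx=1.6,fy=1.6)])
cv2.imwrite('pics/two1.png',im[:,:,::-1])
E
```

```text
(no output)
```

View pics/two1.png

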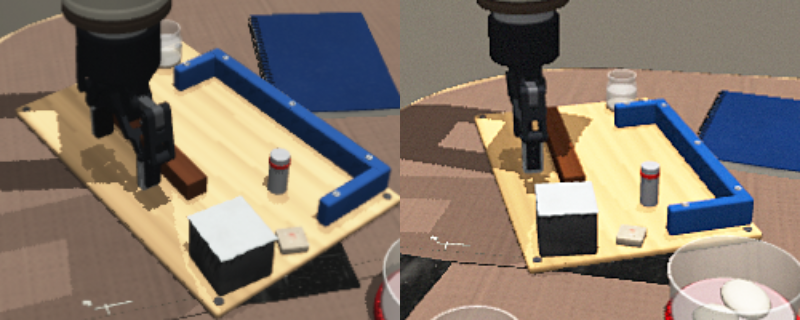

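The left half shows the hand in front of the timber. The near fingertip is at scene pixel (263,267), clear of the timber's front face and close to the board.

```bash
python3 - <<'E'
from h import *
for z in(.009,.015,.02,.025,.03): print(z,ray('scene',[(263,267.5)],z).round(4),ray('side',[(180+533/1.6,130+174/1.6)],z).round(4))
E
```

```text
0.009 [[ 0.5001 -0.2575  0.009 ]] [[ 0.9145 -0.4033  0.009 ]]
0.015 [[ 0.4959 -0.2625  0.015 ]] [[ 0.9055 -0.412   0.015 ]]
0.02 [[ 0.4925 -0.2666  0.02  ]] [[ 0.8981 -0.4193  0.02  ]]
0.025 [[ 0.489  -0.2707  0.025 ]] [[ 0.8906 -0.4266  0.025 ]]
0.03 [[ 0.4855 -0.2749  0.03  ]] [[ 0.8831 -0.4338  0.03  ]]
```

>>> {"name": "move_arm", "arguments": {"series": [{"grip":1,"travel":[0,0,-0.06],"twist":0},{"grip":1,"travel":[0,0,-0.12],"twist":0},{"grip":1,"travel":[0,0,-0.17],"twist":0},{"grip":1,"travel":[0.09,-0.015,-0.17],"twist":0},{"grip":1,"travel":[0.185,-0.03,-0.17],"twist":0},{"grip":1,"travel":[0.27,-0.07,-0.17],"twist":0.028},{"grip":1,"travel":[0.36,-0.11,-0.17],"twist":0.056},{"grip":1,"travel":[0.45,-0.145,-0.17],"twist":0.084},{"grip":1,"travel":[0.54,-0.18,-0.17],"twist":0.111},{"grip":1,"travel":[0.54,-0.18,-0.17],"twist":0.111}]}}

```text
t: 9.37
position: [0.5412, -0.2416, 0.0238]
tool_rot: [-3.141, 0.001, -3.091]
ft_force: [0.5, 0.1, -0.7]
gripper_width: 0.0856
finger_force: 0.0
```

```bash
cat >> h.py <<'E'
def timber(fn=None):
    p,_=grab('scene',fn)
    hsv=cv2.cvtColor(p,cv2.COLOR_RGB2HSV)
    m=cv2.inRange(hsv,(0,100,25),(14,255,130))
    b=np.zeros_like(m)
    c=cams.get_calibration('scene')
    q=np.array([[tow([x/1000,y/1000])[0],tow([x/1000,y/1000])[1],.031] for x,y in[(-115,180),(-115,-180),(120,-180),(120,180)]])
    uv=cv2.projectPoints(q,cv2.Rodrigues(np.array(c['R']))[0],np.array(c['t']),K(c),np.array(c['dist']))[0]
    cv2.fillConvexPoly(b,uv.astype(np.int32).reshape(-1,2),255)
    m&=b; 
    pts=np.argwhere(m)[:,::-1]; j=toj(ray('scene',pts,.031))*1000
    return p,m,j
E
python3 - <<'E'
from h import *
p,m,j=timber('s2.png')
n,l,s,c=cv2.connectedComponentsWithStats(m)
for k in range(1,n):
    if s[k,4]>25:
        jj=toj(ray('scene',np.argwhere(l==k)[:,::-1],.031))*1000;print(s[k],cv2.minAreaRect(jj.astype(np.float32)))
v=p.copy();v[m>0]=[0,255,0]
im=np.hstack([cv2.resize(a[150:350,170:420],None,fx=1.6,fy=1.6) for a in(p,v)])
cv2.imwrite('pics/two2.png',im[:,:,::-1])
print(sensors.get_state()['ft_force'])
E
```

```text
[231 203  17  23 201] ((-39.036781311035156, 97.50108337402344), (66.36504364013672, 22.796566009521484), 79.0115966796875)
[259 213  32  39 501] ((-21.33478546142578, 24.29062271118164), (33.941856384277344, 109.59312438964844), 2.4284369945526123)
[302 244  19  21 263] ((-4.255702018737793, -57.521854400634766), (47.79399871826172, 25.77621841430664), 43.37828063964844)
[338 249  12   7  30] ((35.855587005615234, -85.92439270019531), (9.300031661987305, 21.290498733520508), 19.656551361083984)
[-1.06275121  0.16489163 -0.35929399]
```

View pics/two2.png

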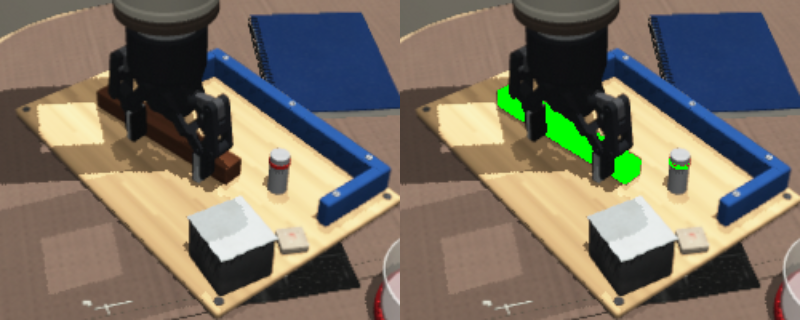

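The fingers are on the timber's front face and end a has swung forward, with its top corner at about scene pixel (320,250). I'll continue the arc, then back off.

>>> {"name": "move_arm", "arguments": {"series": [{"grip":1,"travel":[0.075,-0.015,0],"twist":0.022},{"grip":1,"travel":[0.15,-0.03,0],"twist":0.045},{"grip":1,"travel":[0.225,-0.04,0],"twist":0.067},{"grip":1,"travel":[0.3,-0.052,0],"twist":0.09},{"grip":1,"travel":[0.364,-0.064,0],"twist":0.111},{"grip":1,"travel":[0.364,-0.064,0],"twist":0.111},{"grip":1,"travel":[0.26,-0.09,0],"twist":0.111},{"grip":1,"travel":[0.065,-0.15,0.1],"twist":0.111},{"grip":1,"travel":[-0.1,0.1,0.5],"twist":0.111},{"grip":1,"travel":[-0.3,0.4,0.9],"twist":0.111}]}}

```text
t: 10.25
position: [0.5139, -0.21, 0.094]
tool_rot: [3.14, -0.002, -2.866]
ft_force: [2.3, 1.1, 1.4]
gripper_width: 0.0852
finger_force: 0.0
```

>>> {"name": "move_arm", "arguments": {"series": [{"grip":0,"travel":[-0.1,0.2,0],"twist":0},{"grip":0,"travel":[-0.3,0.5,0],"twist":0},{"grip":0,"travel":[-0.5,0.8,0],"twist":0},{"grip":0,"travel":[-0.5,1,0],"twist":0},{"grip":0,"travel":[-0.5,1,0],"twist":0},{"grip":0,"travel":[-0.5,1,0],"twist":0},{"grip":0,"travel":[-0.5,1,0],"twist":0},{"grip":0,"travel":[-0.5,1,0],"twist":0},{"grip":0,"travel":[-0.5,1,0],"twist":0},{"grip":0,"travel":[-0.5,1,0],"twist":0}]}}

```text
t: 11.08
position: [0.476, -0.1303, 0.0944]
tool_rot: [3.141, -0.0, -2.863]
ft_force: [-0.6, -0.9, 1.0]
gripper_width: 0.0
finger_force: 0.0
```

```bash
python3 - <<'E'
from h import *
p,m,j=timber('s3.png')
n,l,s,c=cv2.connectedComponentsWithStats(m)
k=1+s[1:,4].argmax();jj=toj(ray('scene',np.argwhere(l==k)[:,::-1],.031))*1000;print(s[k],cv2.minAreaRect(jj.astype(np.float32)))
cv2.imwrite('pics/s3c.png',cv2.resize(p[150:350,170:420],None,fx=3,fy=3,interpolation=cv2.INTER_CUBIC)[:,:,::-1])
E
```

```text
[ 233  203  103   50 1795] ((1.086416244506836, 27.032432556152344), (43.25592803955078, 196.557861328125), 22.33966064453125)
```

View pics/s3c.png

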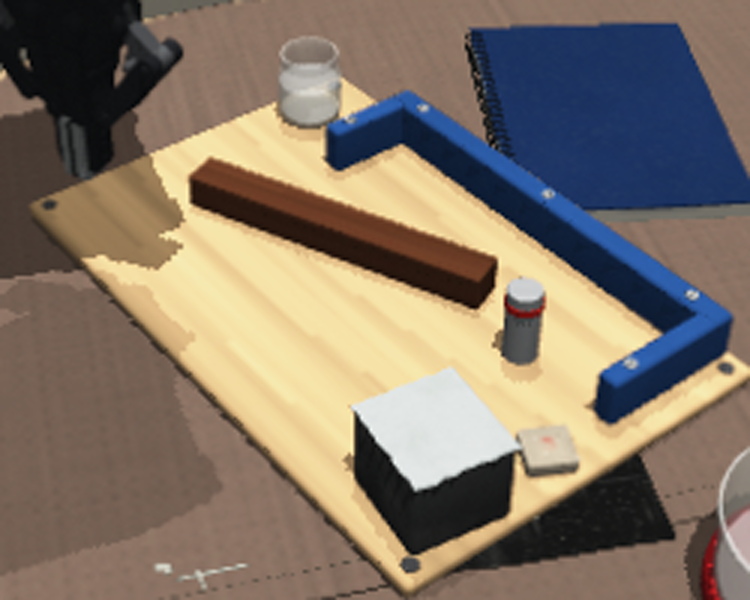

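The timber is now angled. Its top corners are at crop pixels (191,177), (209,158), (497,258), (478,281), and end a sits just left of the post.

```bash
cat >>h.py <<'E'
def pose(c):
    c=np.array(c);b=(c[0]+c[1])/2;a=(c[2]+c[3])/2;y=(b-a)/np.linalg.norm(b-a)
    print('a',a.round(1),'b',b.round(1),'mid',((a+b)/2).round(1),'len',np.linalg.norm(b-a).round(1),'theta',np.degrees(np.arctan2(-y[0],y[1])).round(1));return a,b,y
E
python3 - <<'E'
from h import *
w=toj(ray('scene',np.array([(191,177),(209,158),(497,258),(478,281)])/3+[170,150]-.33,.031))*1000
print(w.round(1));a,b,y=pose(w)
print(toj(sensors.get_state()['position'])*1000)
for d in(-35,-16,0,40,80):
    print(d,tow((b-y*(d))/1000).round(4))
E
```

```text
[[-36.  117.5]
 [-17.1 127.1]
 [ 55.7 -46.9]
 [ 34.6 -55.2]]
a [ 45.1 -51. ] b [-26.6 122.3] mid [ 9.3 35.6] len 187.6 theta 22.5
[-106.49415904  106.81877604]
-35 [ 0.5472 -0.0896]
-16 [ 0.5526 -0.1078]
0 [ 0.5572 -0.1231]
40 [ 0.5685 -0.1615]
80 [ 0.5799 -0.1999]
```

>>> {"name": "move_arm", "arguments": {"series": [{"grip":0,"travel":[0.3,0.25,0],"twist":0},{"grip":0,"travel":[0.6,0.5,0],"twist":0},{"grip":0,"travel":[0.89,0.51,0],"twist":0},{"grip":0,"travel":[0.89,0.51,-0.15],"twist":0},{"grip":0,"travel":[0.89,0.51,-0.35],"twist":0},{"grip":0,"travel":[0.89,0.51,-0.55],"twist":0.004},{"grip":0,"travel":[0.89,0.51,-0.7],"twist":0.004},{"grip":0,"travel":[0.89,0.51,-0.7],"twist":0.004},{"grip":0,"travel":[0.93,0.39,-0.7],"twist":0.004},{"grip":0,"travel":[0.95,0.31,-0.7],"twist":0.004}]}}

```text
t: 11.97
position: [0.5527, -0.1061, 0.0394]
tool_rot: [-3.141, 0.001, -2.853]
ft_force: [0.2, -0.5, 0.6]
gripper_width: -0.0003
finger_force: 0.0
```

>>> {"name": "move_arm", "arguments": {"series": [{"grip":0,"travel":[0.02,-0.06,0],"twist":0},{"grip":0,"travel":[0.04,-0.12,0],"twist":0},{"grip":0,"travel":[0.055,-0.18,0],"twist":0},{"grip":0,"travel":[0.07,-0.24,0],"twist":0},{"grip":0,"travel":[0.09,-0.3,0],"twist":0},{"grip":0,"travel":[0.105,-0.36,0],"twist":0},{"grip":0,"travel":[0.125,-0.42,0],"twist":0},{"grip":0,"travel":[0.14,-0.48,0],"twist":0},{"grip":0,"travel":[0.16,-0.54,0],"twist":0},{"grip":0,"travel":[0.16,-0.54,0],"twist":0}]}}

```text
t: 12.8
position: [0.5651, -0.1491, 0.0386]
tool_rot: [-3.141, 0.0, -2.854]
ft_force: [0.6, -0.0, 0.3]
gripper_width: 0.0001
finger_force: 0.0
```

```bash
python3 - <<'E'
from h import *
p,m,j=timber('s4.png')
s=sensors.get_state();print(toj(s['position'])*1000,s['ft_force'])
cv2.imwrite('pics/s4c.png',cv2.resize(p[150:350,170:420],None,fx=3,fy=3,interpolation=cv2.INTER_CUBIC)[:,:,::-1])
E
```

```text
[-16.14388125  97.68449434] [-0.90046702  0.43595522  0.93316763]
```

View pics/s4c.png

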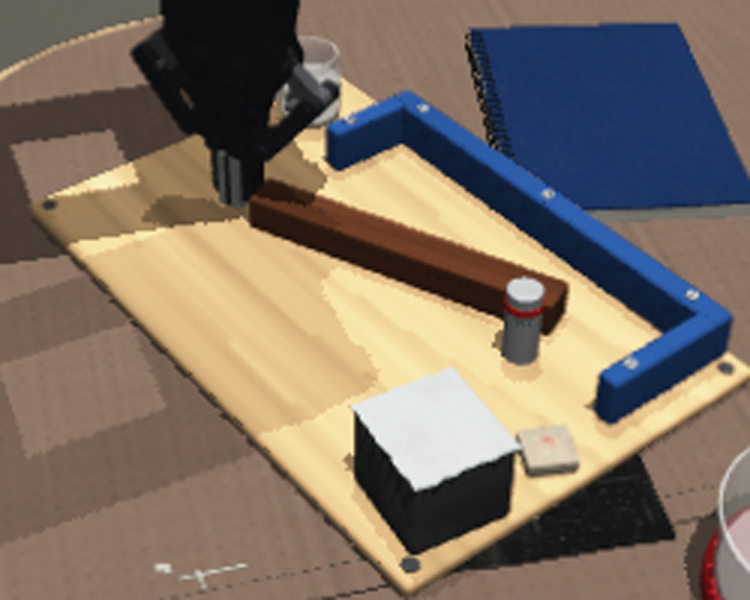

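The timber has slid along its axis. End a's back corner is at crop pixel (568,287), now behind the post, and the fingertips are on end b at about (250,200). I'll push about 28 mm more, then retreat.

>>> {"name": "move_arm", "arguments": {"series": [{"grip":0,"travel":[0.02,-0.06,0],"twist":0},{"grip":0,"travel":[0.035,-0.12,0],"twist":0},{"grip":0,"travel":[0.055,-0.18,0],"twist":0},{"grip":0,"travel":[0.07,-0.24,0],"twist":0},{"grip":0,"travel":[0.09,-0.3,0],"twist":0},{"grip":0,"travel":[0.1,-0.335,0],"twist":0},{"grip":0,"travel":[0.1,-0.335,0],"twist":0},{"grip":0,"travel":[0.02,-0.1,0],"twist":0},{"grip":0,"travel":[-0.05,0.1,0.3],"twist":0},{"grip":0,"travel":[-0.3,0.4,0.7],"twist":0}]}}

```text
t: 13.68
position: [0.5419, -0.1176, 0.091]
tool_rot: [3.14, -0.003, -2.854]
ft_force: [1.4, -0.4, 1.8]
gripper_width: 0.0002
finger_force: 0.0
```

>>> {"name": "move_arm", "arguments": {"series": [{"grip":0.5,"travel":[-0.3,0,0],"twist":-0.05},{"grip":1,"travel":[-0.6,0,0],"twist":-0.1},{"grip":1,"travel":[-0.9,0,0],"twist":-0.15},{"grip":1,"travel":[-1,0,0],"twist":-0.18},{"grip":1,"travel":[-1,0,0],"twist":-0.18},{"grip":1,"travel":[-1,0,0],"twist":-0.18},{"grip":1,"travel":[-1,0,0],"twist":-0.18},{"grip":1,"travel":[-1,0,0],"twist":-0.18},{"grip":1,"travel":[-1,0,0],"twist":-0.18},{"grip":1,"travel":[-1,0,0],"twist":-0.18}]}}

```text
t: 14.52
position: [0.4625, -0.1178, 0.0922]
tool_rot: [3.142, -0.0, 3.054]
ft_force: [0.2, -0.2, -1.0]
gripper_width: 0.085
finger_force: 0.0
```

```bash
python3 - <<'E'
from h import *
p,m,j=timber('s5.png')
s=sensors.get_state();print(toj(s['position'])*1000,s['position'],s['tool_rot'])
cv2.imwrite('pics/s5c.png',cv2.resize(p[150:350,170:420],None,fx=3,fy=3,interpolation=cv2.INTER_CUBIC)[:,:,::-1])
E
```

```text
[-121.29462525  117.7345675 ] [ 0.46246746 -0.11778967  0.09223663] [ 3.14155977e+00 -3.35542181e-04  3.05356795e+00]
```

View pics/s5c.png

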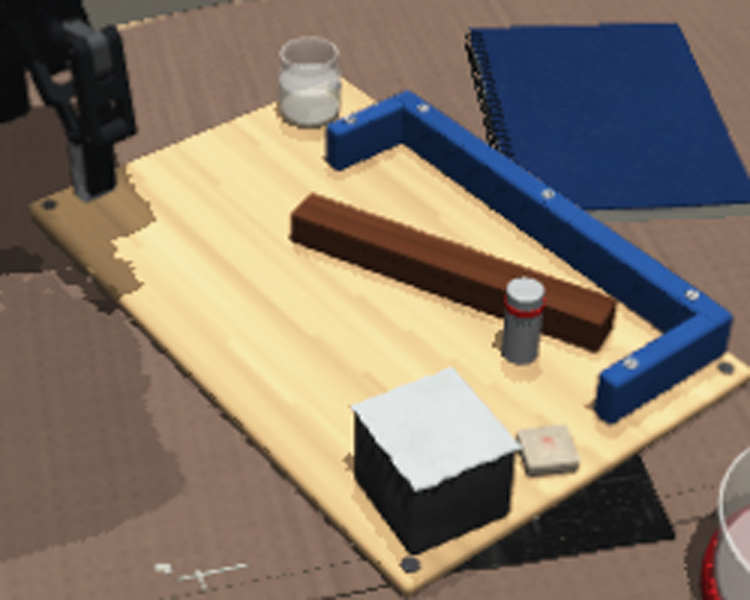

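The timber's top corners are now at crop pixels (292,213), (311,194), (615,300), (598,325). End a is behind the post and everything else is undisturbed.

```bash
python3 - <<'E'
from h import *
w=toj(ray('scene',np.array([(292,213),(311,194),(615,300),(598,325)])/3+[170,150]-.33,.031))*1000
print(w.round(1));a,b,y=pose(w);m=(a+b)/2;x=np.array([y[1],-y[0]])
post=np.array([30,-95]);print('post in timber frame',((post-m)@x).round(1),((post-m)@y).round(1))
for ly in(30,50):
    for off in(-40,-23): g=m+ly*y+off*x;print(ly,off,g.round(1),tow(g/1000).round(4))
E
```

```text
[[  -9.4   53.7]
 [   9.8   61.5]
 [  81.7 -111.2]
 [  60.5 -119.8]]
a [  71.1 -115.5] b [ 0.2 57.6] mid [ 35.6 -28.9] len 187.0 theta 22.3
post in timber frame -30.2 -59.0
30 -40 [-12.7 -16.3] [ 0.5564 -0.2625]
30 -23 [ 3.  -9.9] [ 0.5728 -0.2577]
50 -40 [-20.3   2.2] [ 0.5508 -0.2433]
50 -23 [-4.6  8.6] [ 0.5672 -0.2385]
```

>>> {"name": "move_arm", "arguments": {"series": [{"grip":1,"travel":[0.25,-0.3,0],"twist":0.04},{"grip":1,"travel":[0.5,-0.6,0],"twist":0.09},{"grip":1,"travel":[0.75,-0.9,0],"twist":0.14},{"grip":1,"travel":[0.75,-1,0],"twist":0.178},{"grip":1,"travel":[0.75,-1,0],"twist":0.178},{"grip":1,"travel":[0.75,-1,0],"twist":0.178},{"grip":1,"travel":[0.75,-1,0],"twist":0.178},{"grip":1,"travel":[0.75,-1,0],"twist":0.178},{"grip":1,"travel":[0.75,-1,0],"twist":0.178},{"grip":1,"travel":[0.75,-1,0],"twist":0.178}]}}

```text
t: 15.4
position: [0.5222, -0.1973, 0.0926]
tool_rot: [-3.141, 0.0, -2.858]
ft_force: [-0.5, -0.2, 0.7]
gripper_width: 0.0854
finger_force: 0.0
```

>>> {"name": "move_arm", "arguments": {"series": [{"grip":1,"travel":[0.18,-0.4,0],"twist":0},{"grip":1,"travel":[0.36,-0.785,0],"twist":0},{"grip":1,"travel":[0.36,-0.785,0],"twist":0},{"grip":1,"travel":[0.36,-0.785,-0.2],"twist":0},{"grip":1,"travel":[0.36,-0.785,-0.4],"twist":0},{"grip":1,"travel":[0.36,-0.785,-0.6],"twist":0},{"grip":1,"travel":[0.36,-0.785,-0.75],"twist":0},{"grip":1,"travel":[0.36,-0.785,-0.85],"twist":0},{"grip":1,"travel":[0.36,-0.785,-0.85],"twist":0},{"grip":1,"travel":[0.36,-0.785,-0.85],"twist":0}]}}

```text
t: 16.23
position: [0.5511, -0.2606, 0.0246]
tool_rot: [-3.142, -0.0, -2.858]
ft_force: [0.5, -0.3, 0.5]
gripper_width: 0.0854
finger_force: 0.0
```

>>> {"name": "move_arm", "arguments": {"series": [{"grip":1,"travel":[0.09,0.025,0],"twist":0},{"grip":1,"travel":[0.18,0.05,0],"twist":0},{"grip":1,"travel":[0.26,0.073,0],"twist":0},{"grip":1,"travel":[0.325,0.08,0],"twist":-0.015},{"grip":1,"travel":[0.39,0.085,0],"twist":-0.03},{"grip":1,"travel":[0.455,0.09,0],"twist":-0.047},{"grip":1,"travel":[0.52,0.097,0],"twist":-0.063},{"grip":1,"travel":[0.585,0.105,0],"twist":-0.078},{"grip":1,"travel":[0.65,0.11,0],"twist":-0.094},{"grip":1,"travel":[0.65,0.11,0],"twist":-0.094}]}}

```text
t: 17.07
position: [0.6044, -0.2515, 0.0248]
tool_rot: [-3.141, 0.001, -3.055]
ft_force: [0.8, -0.7, -0.2]
gripper_width: 0.0856
finger_force: 0.0
```

>>> {"name": "move_arm", "arguments": {"series": [{"grip":1,"travel":[0.06,0.003,0],"twist":-0.014},{"grip":1,"travel":[0.12,0.006,0],"twist":-0.028},{"grip":1,"travel":[0.18,0.01,0],"twist":-0.042},{"grip":1,"travel":[0.24,0.012,0],"twist":-0.056},{"grip":1,"travel":[0.3,0.015,0],"twist":-0.07},{"grip":1,"travel":[0.35,0.017,0],"twist":-0.082},{"grip":1,"travel":[0.38,0.02,0],"twist":-0.092},{"grip":1,"travel":[0.38,0.02,0],"twist":-0.092},{"grip":1,"travel":[0.38,0.02,0],"twist":-0.092},{"grip":1,"travel":[0.38,0.02,0],"twist":-0.092}]}}

```text
t: 17.9
position: [0.6333, -0.2502, 0.0245]
tool_rot: [-3.141, -0.0, 3.037]
ft_force: [-0.2, 0.2, 0.6]
gripper_width: 0.0856
finger_force: 0.0
```

```bash
python3 - <<'E'
from h import *
p,m,j=timber('s6.png')
s=sensors.get_state();print(toj(s['position'])*1000,s['position'],s['tool_rot'],s['ft_force'])
cv2.imwrite('pics/s6c.png',cv2.resize(p[150:350,170:420],None,fx=3,fy=3,interpolation=cv2.INTER_CUBIC)[:,:,::-1])
E
```

```text
[62.43633585  3.83170974] [ 0.63330895 -0.25024386  0.02449137] [-3.14145728e+00  2.50010151e-05  3.03683231e+00] [-0.05644417  0.05148731  0.25373545]
```

View pics/s6c.png

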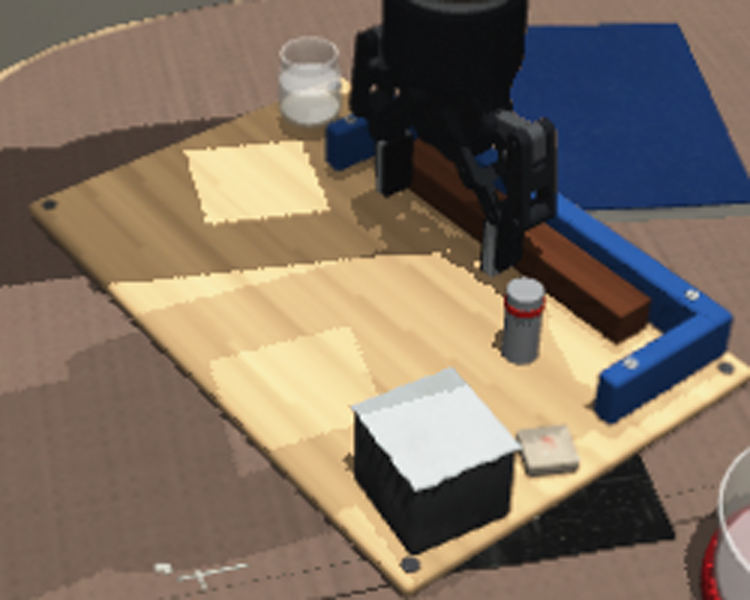

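The timber lies almost parallel to the rail and inside the bay. End a's top corner is at crop pixel (648,297), close behind, and both fingers are on the front face. I'll press on gently while watching the force.

>>> {"name": "move_arm", "arguments": {"series": [{"grip":1,"travel":[0.006,0,0],"twist":0},{"grip":1,"travel":[0.012,-0.001,0],"twist":0},{"grip":1,"travel":[0.018,-0.002,0],"twist":0},{"grip":1,"travel":[0.024,-0.003,0],"twist":0},{"grip":1,"travel":[0.03,-0.004,0],"twist":0},{"grip":1,"travel":[0.036,-0.004,0],"twist":0},{"grip":1,"travel":[0.042,-0.004,0],"twist":0},{"grip":1,"travel":[0.048,-0.005,0],"twist":0},{"grip":1,"travel":[0.05,-0.005,0],"twist":0},{"grip":1,"travel":[0.05,-0.005,0],"twist":0}]}}

```text
t: 18.78
position: [0.6366, -0.2506, 0.0244]
tool_rot: [3.141, -0.002, 3.036]
ft_force: [-11.9, 1.6, 7.2]
gripper_width: 0.0849
finger_force: 5.6
```

>>> {"name": "move_arm", "arguments": {"series": [{"grip":1,"travel":[0.006,0,0],"twist":0},{"grip":1,"travel":[0.012,-0.001,0],"twist":0},{"grip":1,"travel":[0.012,-0.001,0],"twist":0},{"grip":1,"travel":[-0.04,0.005,0],"twist":0},{"grip":1,"travel":[-0.15,0.015,0],"twist":0},{"grip":1,"travel":[-0.3,0.03,0],"twist":0},{"grip":1,"travel":[-0.4,0.04,0.2],"twist":0},{"grip":1,"travel":[-0.6,0.06,0.6],"twist":0},{"grip":1,"travel":[-0.8,0.1,1],"twist":0},{"grip":1,"travel":[-1,0.1,1],"twist":0}]}}

```text
t: 19.62
position: [0.5584, -0.2432, 0.1104]
tool_rot: [-3.138, 0.007, 3.037]
ft_force: [0.0, -1.3, 1.6]
gripper_width: 0.0853
finger_force: 0.0
```

>>> {"name": "move_arm", "arguments": {"series": [{"grip":1,"travel":[-0.4,0.3,0.3],"twist":0},{"grip":1,"travel":[-0.8,0.6,0.6],"twist":0},{"grip":1,"travel":[-1,0.9,1],"twist":0},{"grip":1,"travel":[-1,1,1],"twist":0},{"grip":1,"travel":[-1,1,1],"twist":0},{"grip":1,"travel":[-1,1,1],"twist":0},{"grip":1,"travel":[-1,1,1],"twist":0},{"grip":1,"travel":[-1,1,1],"twist":0},{"grip":1,"travel":[-1,1,1],"twist":0},{"grip":1,"travel":[-1,1,1],"twist":0}]}}

```text
t: 20.45
position: [0.4775, -0.163, 0.1836]
tool_rot: [3.141, -0.001, 3.036]
ft_force: [0.5, -0.2, -1.0]
gripper_width: 0.0855
finger_force: 0.0
```

```bash
python3 - <<'E'
from h import *
p,m,j=timber('s7.png')
s=sensors.get_state();print(toj(s['position'])*1000,s['position'])
cv2.imwrite('pics/s7c.png',cv2.resize(p[165:305,260:425],None,fx=4.2,fy=4.2,interpolation=cv2.INTER_CUBIC)[:,:,::-1])
E
```

```text
[-101.66736493   74.41454801] [ 0.4774669  -0.16292137  0.18376156]
```

View pics/s7c.png

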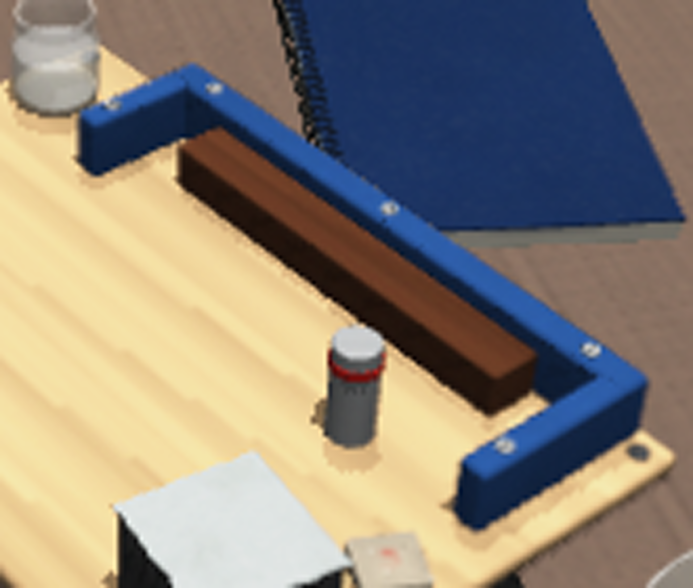

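The timber now lies along the rail, with top corners at (178,153), (219,128), (537,353), (487,377). End a may still have a small gap, so I'll measure it.

```bash
python3 - <<'E'
from h import *
w=toj(ray('scene',np.array([(178,153),(219,128),(537,353),(487,377)])/4.2+[260,165]-.38,.031))*1000
print(w.round(1));pose(w)
r=toj(ray('scene',np.array([(187,83),(330,190),(600,374)])/4.2+[260,165]-.38,.039))*1000
print('rail inner top edge',r.round(1))
E
```

```text
[[  73.9   62.1]
 [  99.7   65.7]
 [  99.6 -122. ]
 [  74.7 -120. ]]
a [  87.1 -121. ] b [86.8 63.9] mid [ 87.  -28.6] len 184.9 theta 0.1
rail inner top edge [[ 103.2   92.1]
 [  99.6   -4.7]
 [ 101.8 -150.6]]
```

Both ends are about 1 mm from the rail and parallel to it, the middle is at y ≈ -29 mm, and the hand is clear.

```bash
python3 -c "
from workcell import order
print(order.sign_off())"
```

```text
the job is handed in; nothing more can be done
None
```

The timber lies flat along the back rail inside the bay, by my last camera measurement parallel to it within about 0.1° and about 1 mm off at both ends. The jar, block and sponge look undisturbed, the hand is clear, and I handed the job in at about 20 s; no verdict came back.

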